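True the shaker's rack stop with a square

ROBOT

A 7-joint arm with a two-finger parallel gripper is mounted at the origin on the work surface. World frame = base frame: x ahead of the robot, y to its left, z up, the work surface at z = 0. Lengths are in m, angles in rad, forces in N, time in s.
With the tool pointing down it reaches from about 0.4 to 0.85 m from the base axis. Payload 4.5 kg.
Tool frame: the origin (TCP) lies on the centre line of the jaws, within the pads' length; the fingertips stand 17 mm ahead of it and the grasp point (between the pads) lies 2 mm behind it (r.tip_reach is the distance from the TCP to the fingertips, in m); z points along the fingers, y is the line along which they close (so a half turn about z gives the same grasp; the last joint's range is limited). The gripper opens to 88 mm and grips with 3 to 60 N. Pads are 18 mm wide; open, the fingers measure 123 mm over their backs; the gripper's body (75 mm by 187 mm) begins 45 mm behind the grasp point.
Start: joints at [-1.156, 0.689, -0.195, 1.565, 0.157, 0.902, -0.215], TCP at [0.232, 0.58, 0.256] pointing down, gripper open.
Joint ranges: [-3.01, 3.01], [-0.46, 2.08], [-1.47, 1.51], [0.13, 2.56], [-1, 4.14], [0.04, 2.09], [-2.66, 2.66]. Speed limits (rad/s): [2.57, 2.57, 3.14, 3.14, 3.14, 3.14, 3.14].

INTERFACE

Orientations are given as a unit quaternion [x, y, z, w].
In Python, from plant import r gives the robot as it stands.
- The arm moves only by the tool step_arm, never from a script. Its argument "steps" is a list of rows, each a list of 7 numbers: the shift along the tool's x, y, z in cm, then the turn, a rotation vector about the tool's x, y, z in degrees, then the gripper's target within -1 to 1 (shut at 1, half-way at 0, fully open at -1). A call has 1 to 8 rows; each row shifts and turns the commanded pose from where the row before left it, along the tool's axes as they then stand; what a row does not reach is not made up. A row lasts 1/8 s, in which the tool goes at most 62.5 mm and 10.7 degrees, less where a joint would pass 70% of its speed; a pose out of reach is approached as far as the arm can. A call with a gripper value outside its range is refused whole. The fingers move at their own pace and stop on an object; "force" is the grip in N (left out, the last holds). Time passes only in rows, so rows that do not move let the fingers close. It gives the time, the measured TCP pose, the force, the opening and the grip force at its end, in the units of the state.
- r.get_state(): the state, without advancing time (a new reading comes with each control period).
- r.snapshot(name): name is "side" or "top" or "wrist"; returns a dict with "pixels" (384x512x3 uint8, red, green, blue), "fx", "fy", "cx", "cy" (pixels), "cam_to_world" (4x4, takes a point from camera to world coordinates). Camera axes: x right, y down, z forward; pixel columns grow to the right and rows downward; lengths in m; the calibration is good to about 2 mm. The wrist camera is an equidistant fisheye: a pixel r from the principal point sees the ray r / f radians off the axis. A picture is of the moment at which its call begins. There is no depth.
- r.finish_job(): hands the job in; it is judged then, once.
The state is a dict: "clock": time; "q": joint angles; "qd": joint speeds; "joint_torque": joint torques, N m; "tool_pos": TCP position; "eef_rot": TCP orientation; "contact_force": force on the tool from outside, world axes, zero at the start; "moment": the same for the moment, N m; "opening": opening from 0.0 (shut) to 1.0 (fully open); "finger_force": force on a finger pad.
Only numpy, scipy, OpenCV 4.12 (cv2) and the standard library are available. Lean on these libraries where they do the work, as an engineer would, in place of code of your own. Each camera call takes 0.05 s, during which the arm holds its last target. There are 200 camera calls.

TASK

The hinged rack stop on the shaker deck has been knocked and leans in over the deck. Pick up the aluminium square, stand its foot on the deck and, pressing down, slide it against the stop plate so that the square alone pushes the plate upright; keep it pressed flush on both faces, no gap, for about two seconds with a steady force of roughly 10 newtons each way, landing and pressing gently, never ramming. Then draw the square back and stand it upright on its rubber mat again, leaving the stop plate square to the deck and everything else where it was.

Things in the scene. Friction and masses are not known exactly. Their poses are not given: they have to be found in the camera images.
- square_grip (a point): Grasp point of the loose aluminium square, on its upright web plate: 12 mm thick (grasp across it, along y, from above), top 66 mm above the foot's underside. The point is mid-thickness, 45 mm above the underside of the foot, 50 mm behind the measuring face; the web reaches 25 mm behind and 42 mm ahead of it. x points along the foot to the measuring face, z up.
- square: The same square, about 0.3 kg, starts standing upright on the mat. Foot: flat leg 100 x 36 x 8 mm, its underside flat. Upright leg 8 mm thick, 36 mm wide, 100 mm high, at the +x end of the foot; its outer (+x) face is the measuring face. The web fills the inside corner. Origin at the centre of the foot's underside, axes as for square_grip.
- mat: Black rubber parking mat lying fixed on the bench, 170 (x) x 100 (y) x 4 mm thick; origin at the centre of its underside, z up. Loose things (a jar 85 mm high, a spanner) stand and lie about 100 mm to either side of it along its y.
- corner (a point): Middle of a thin line scribed across the deck's level top, 45 mm above the bench. x is level, at right angles to the stop plate, towards it; y along the plate. The plate is clamped in slots: the foot of its inner face lies 0 to 24 mm beyond it along +x (not measured). Deck 170 mm wide, polished (square slides on it with friction about 0.25); behind the line 140 mm are clear, then a tube rack. The shaker is fixed.
- stop_hinge (a joint): Angle (rad) of the steel stop plate (5 mm thick, 120 wide along the corner's y, 89 mm high, centred on it): 0 = square to the deck, positive = leaning in over it (starts 0.05 to 0.12: top edge 4 to 11 mm nearer than its foot); can be pushed past 0. Hinge axis at the foot of its inner face. Stiff, stays where left: yields to about 2 N at the top edge; the foot does not yield.
- rack_on_deck: Orange tube rack, 64 x 104 mm, 60 mm high with its tubes, standing on the deck's far end; leave alone. Origin under its centre.
- reagent: Small amber glass jar, 52 mm across, 85 mm high, beside the mat; leave alone. Origin under its centre.
- spanner: Spanner, 130 mm long, lying beside the mat; leave alone.
- timer: White lab timer, 60 x 75 x 22 mm; leave alone. Origin under its centre.
Mind the look-alikes: they are no part of the job. Several things have the shape of the mat; the one meant has the colours described above.

How it is judged:
On the way:
1. the square is held pressed down on the deck (4 to 20 N) and against the stop plate (3 to 20 N), flush on both within about 1.5 degrees, the plate at right angles to the deck, for 1 s (contact force between square and shaker_c0 between 4 and 20 N and contact force between square and stop_hinge_c0 between 3 and 20 N and angle between the x axis of square and the x axis of corner, either way round below 0.03 rad and angle between square's own z axis and vertical below 0.025 rad and value of joint stop_hinge between -0.03 and 0.03 rad), for 1 s.
At the end, for the whole second after the job is handed in: The stop plate stands at right angles to the deck within 0.03 rad; the square stands upright on its mat (centre within 50 mm along and 35 mm across of the mat's centre), at rest and released (value of joint stop_hinge between -0.03 and 0.03 rad and x of square in the frame of mat between -0.05 and 0.05 m and y of square in the frame of mat between -0.035 and 0.035 m and z of square in the frame of mat below 0.008 m and angle between square's own z axis and vertical below 0.05 rad and linear speed of square below 0.02 m/s and not (contact force between square and the fingers above 0.05 N)); the robot touches nothing.
It fails at once if the square is rammed into the deck or the stop plate with more than 60 N (contact force between square and shaker_c0 above 60 N or contact force between square and stop_hinge_c0 above 60 N).
It fails at once if the stop plate is pushed by the robot itself instead of the square (contact force between any of the fingers, the arm and stop_hinge_c0 above 0.5 N).
It fails at once if a bystander is moved by more than 15 mm (distance of any of rack_on_deck, reagent, spanner, timer from where it was at the start of the episode above 0.015 m).
It also fails if it takes over 67 s, if anything falls off the work surface, if the arm or the gripper's body presses on something with over 40 N, if the wrist force passes 120 N, or if a joint passes its speed limit or range.

## Working session

There is one attempt and no reset: what is moved stays moved. The work goes in short steps, Python scripts to look and compute and a tool call to move; the robot and the scene stay as the last step left them, time stands still between calls to the robot, and variables do not carry over. Pictures are saved under pics/ and viewed, at most 10 in all, crops included, and the job is handed in when it is done.

Besides the shell and the picture viewer there is one more tool, called as name(argument=value, ...), one argument or row to a line, values as JSON. step_arm: Moves the arm, as the interface text tells. Its arguments: {"type":"object","properties":{"steps":{"type":"array","items":{"type":"array","items":{"type":"number"}}},"force":{"type":"number"}},"required":["steps"]}

```bash
mkdir -p pics
cat > h.py <<'E'
import numpy as np,cv2
from plant import r
def snap(n,f):
    s=r.snapshot(n); np.savez(f'pics/{f}.npz',**s); cv2.imwrite(f'pics/{f}.png',s['pixels'][:,:,::-1]); return s
def load(f): return dict(np.load(f'pics/{f}.npz'))
def px2w(s,u,v,z):
    T=s['cam_to_world']; d=T[:3,:3]@np.array([(u-s['cx'])/s['fx'],(v-s['cy'])/s['fy'],1.]); o=T[:3,3]
    return o+d*(z-o[2])/d[2]
def w2px(s,p):
    T=s['cam_to_world']; c=T[:3,:3].T@(np.array(p)-T[:3,3]); return s['fx']*c[0]/c[2]+s['cx'],s['fy']*c[1]/c[2]+s['cy']
E
python3 - <<'E'
from h import *
for n in('side','top'):
    s=snap(n,n+'0'); print(n,s['fx'],s['cam_to_world'].round(3).tolist())
a=cv2.imread('pics/side0.png');b=cv2.imread('pics/top0.png')
cv2.imwrite('pics/top0b.png',cv2.resize(b,(800,600),interpolation=cv2.INTER_CUBIC))
cv2.imwrite('pics/side0b.png',cv2.resize(a,(800,600),interpolation=cv2.INTER_CUBIC))
print(r.get_state())
E
```

```text
side 389.49111356369855 [[0.931, -0.221, 0.29, 0.109], [-0.365, -0.54, 0.759, -0.892], [-0.011, -0.812, -0.584, 0.88], [0.0, 0.0, 0.0, 1.0]]
top 457.2892118880116 [[-0.023, -0.984, 0.176, 0.277], [-0.999, 0.027, 0.019, 0.145], [-0.023, -0.175, -0.984, 1.353], [0.0, 0.0, 0.0, 1.0]]
{'clock': 0.1, 'q': array([-1.15620694,  0.68988128, -0.19449231,  1.56617894,  0.1572741 ,
        0.90251676, -0.21510724]), 'qd': array([-1.78326210e-05, -4.97988509e-04, -1.00853315e-03, -2.35602184e-03,
       -9.27676540e-04,  2.78890630e-04, -6.78432049e-04]), 'joint_torque': array([-3.32469957e-03, -5.28500819e+01, -1.27146788e+00, -1.53836364e+01,
       -5.25543373e-02,  1.99544476e-03,  5.42714452e-05]), 'tool_pos': array([0.23213886, 0.57973618, 0.25501754]), 'eef_rot': array([ 1.89234596e-01,  9.81931580e-01, -7.93831970e-04, -9.38888846e-05]), 'contact_force': array([0.096217  , 0.54418743, 0.43994919]), 'moment': array([-0.02139898,  0.00514543,  0.01891835]), 'finger_force': 0.0, 'opening': 0.9978931283674173}
```

View pics/top0b.png

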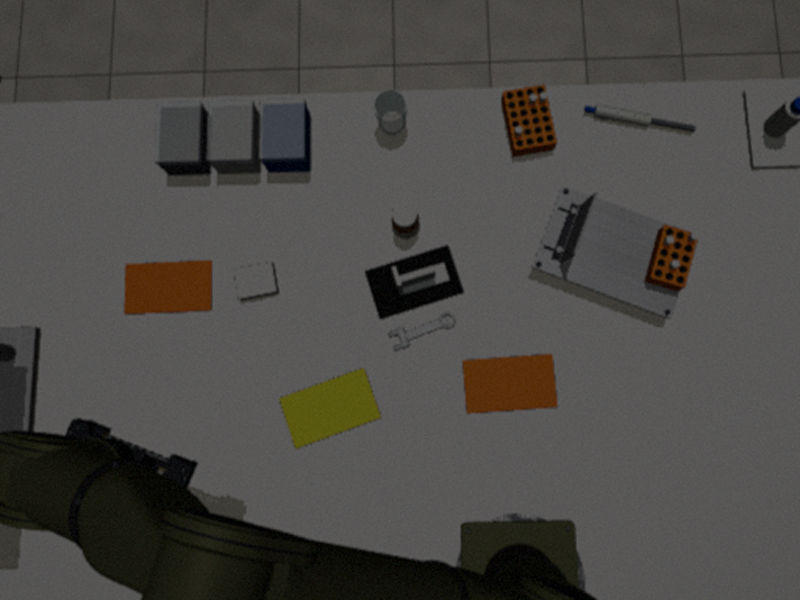

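View pics/side0b.png

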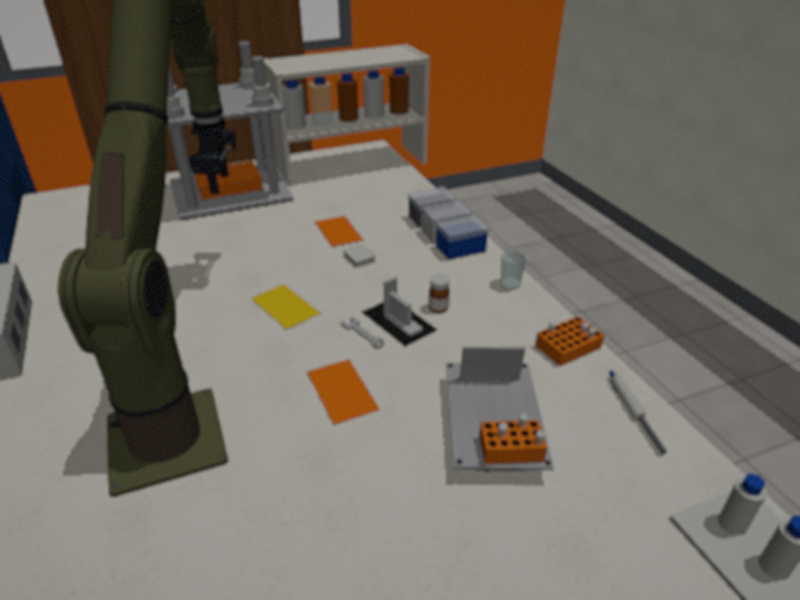

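Top: the square is on the black mat at about (415,280). The look-alike mats are orange (168,287), yellow (330,407) and orange (510,383). The stop plate is at (568,232) and the rack on the deck at (671,256). A second orange rack at (530,120) is off the deck. Next I'll take a close crop.

Run:
```python
from h import *
b=cv2.imread('pics/top0.png')
def crop(x0,x1,y0,y1,k):
    c=cv2.convertScaleAbs(b[y0:y1,x0:x1],alpha=2.0); return cv2.resize(c,None,fx=k,fy=k,interpolation=cv2.INTER_CUBIC)
A=crop(225,305,130,230,6)[:, :]; cv2.imwrite('pics/c1.png',A)   # 480x600
cv2.imwrite('pics/c2.png',crop(330,450,112,208,6)) #720x576
```

```text
(no output)
```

View pics/c1.png

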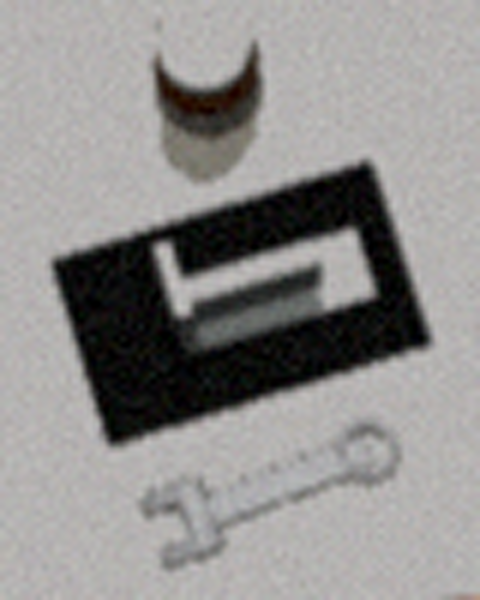

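View pics/c2.png

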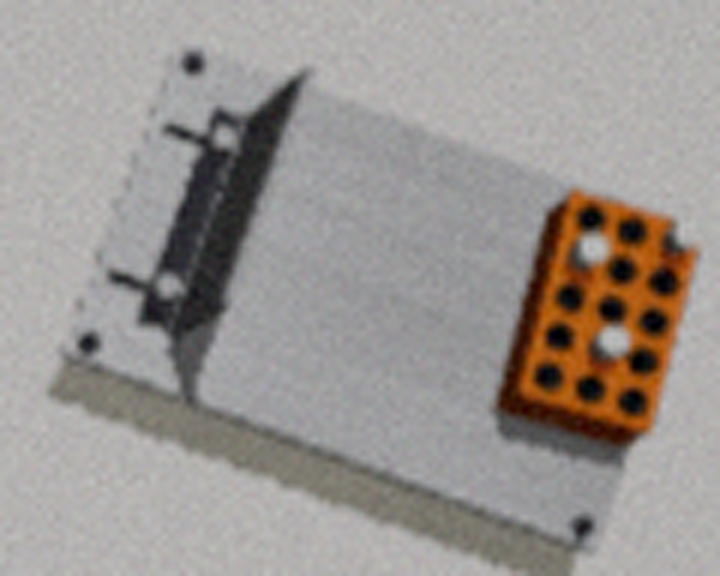

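The c1 crop shows the square on the black mat. Its upright leg top is near (170,275), its foot end at (358,228)-(380,297), and the mat corners are clear. The c2 crop shows the deck bolts at (193,62), (88,343) and (583,525), with the plate around (245,200).

Run:
```python
from h import *
s=load('top0')
f=lambda l,ox,oy,z:np.array([px2w(s,(u+.5)/6-.5+ox,(v+.5)/6-.5+oy,z) for u,v in l])
m=f([(55,260),(370,160),(430,345),(112,445)],225,130,.004)
print('mat',m.round(4).tolist(),'c',m.mean(0).round(4))
print([round(np.linalg.norm(m[i]-m[i-1]),4) for i in range(4)])
d=(m[0]-m[1]+m[3]-m[2]);print('mat x yaw(toward +y)',np.degrees(np.arctan2(d[1],d[0])))
e=f([(358,228),(380,297)],225,130,.012);print('foot end',e.round(4).tolist(),np.linalg.norm(e[0]-e[1]))
t=f([(152,243),(172,240),(195,312)],225,130,.104);print('upr top',t.round(4).tolist())
b=f([(193,62),(88,343),(583,525)],330,112,.045);print('bolts',b.round(4).tolist())
for p,q in((0,1),(1,2)):
  d=b[p]-b[q];print(np.degrees(np.arctan2(d[1],d[0])),np.linalg.norm(d))
k=f([(576,192),(697,248),(645,430),(500,410)],330,112,.1);print('rack top',k.round(4).tolist())
```

```text
mat [[0.5758, 0.2672, 0.004], [0.623, 0.1071, 0.004], [0.5271, 0.0801, 0.004], [0.4808, 0.2398, 0.004]] c [0.5517 0.1735 0.004 ]
[np.float64(0.0988), np.float64(0.1669), np.float64(0.0997), np.float64(0.1663)]
mat x yaw(toward +y) 106.29133318860207
foot end [[0.5861, 0.1144, 0.012], [0.5506, 0.1045, 0.012]] 0.036889739220907145
upr top [[0.5604, 0.2127, 0.104], [0.5616, 0.2033, 0.104], [0.5271, 0.1932, 0.104]]
bolts [[0.711, -0.1191, 0.045], [0.57, -0.0598, 0.045], [0.4741, -0.2911, 0.045]]
-22.829181178387024 0.1529182170205142
67.47754747088925 0.25040245649248816
rack top [[0.6236, -0.2828, 0.1], [0.595, -0.3365, 0.1], [0.5093, -0.3048, 0.1], [0.5206, -0.2392, 0.1]]
```

step_arm(
  steps=[
    [-5,-3,0,0,0,0,0],
    [-5,-3,0,0,0,0,0],
    [-5,-3,0,0,0,0,0],
    [-5,-3,0,0,0,0,0],
    [-5,-3,0,0,0,0,0],
    [-5,-3,0,0,0,0,0],
    [-5,-3,0,0,0,0,0],
    [-5,-3,0,0,0,0,0],
  ],
  force=40,
)

```text
clock: 1.1
tool_pos: [0.5152, 0.2071, 0.2555]
eef_rot: [0.189, 0.982, -0.0, -0.0]
contact_force: [0.2, -0.6, 1.1]
opening: 0.497
finger_force: 0.0
```

step_arm(
  steps=[
    [0,0,0,0,0,10,0],
    [0,0,0,0,0,10,0],
    [0,0,0,0,0,10,0],
    [0,0,0,0,0,10,0],
    [0,0,0,0,0,10,0],
    [0,0,0,0,0,3,0],
  ],
)

```text
clock: 1.85
tool_pos: [0.5141, 0.2088, 0.2554]
eef_rot: [0.608, 0.794, -0.0, -0.0]
contact_force: [-0.3, 0.8, -0.6]
opening: 0.498
finger_force: 0.0
```

```bash
cat >> h.py <<'E'
from scipy.spatial.transform import Rotation as R
def go(p,yaw):
    "cm along present tool axes to p and turn to tool-x yaw (deg, world)"
    st=r.get_state(); M=R.from_quat(st['eef_rot']).as_matrix()
    y=np.degrees(np.arctan2(M[1,0],M[0,0]))
    print('tcp',st['tool_pos'].round(4),'yaw',y.round(2),'tilt',(M[:2,2]).round(4),'t',st['clock'],'F',st['contact_force'].round(2),'open',round(st['opening'],3))
    print('tool shift cm',(M.T@(np.array(p)-st['tool_pos'])*100).round(2),'turn z',round(y-yaw,2))
E
python3 - <<'E'
from h import *
go([.556,.158,.15],105.3)
E
```

```text
tcp [0.5141 0.2088 0.2554] yaw 105.04 tilt [-0.0007 -0.0005] t 1.85 F [-0.33  0.84 -0.6 ] open 0.498
tool shift cm [-5.99  2.74 10.54] turn z -0.26
```

step_arm(
  steps=[
    [-3,1.4,2,0,0,0,0],
    [-3,1.3,3,0,0,0,0],
    [0,0,2,0,0,0,0],
    [0,0,0,0,0,0,0],
  ],
)

```text
clock: 2.35
tool_pos: [0.555, 0.1574, 0.1841]
eef_rot: [0.608, 0.794, -0.002, -0.001]
contact_force: [0.1, -0.3, 0.5]
opening: 0.501
finger_force: 0.0
```

Run:
```python
from h import *
s=snap('wrist','w1'); print(s['fx'],s['cx'],s['cy'],s['cam_to_world'].round(3).tolist())
cv2.imwrite('pics/w1b.png',cv2.resize(cv2.convertScaleAbs(cv2.imread('pics/w1.png'),alpha=1.3),(800,600),interpolation=cv2.INTER_CUBIC))
go([.556,.158,.051],105.3)
```

```text
297.3186396354542 258.6504428203498 186.78218804223357 [[0.965, 0.251, 0.076, 0.535], [0.262, -0.918, -0.297, 0.234], [-0.005, 0.307, -0.952, 0.313], [0.0, 0.0, 0.0, 1.0]]
tcp [0.5556 0.1582 0.1852] yaw 105.21 tilt [-0.0018 -0.0001] t 2.4 F [-0.84  0.54 -0.2 ] open 0.499
tool shift cm [-0.03  0.06 13.42] turn z -0.09
```

View pics/w1b.png

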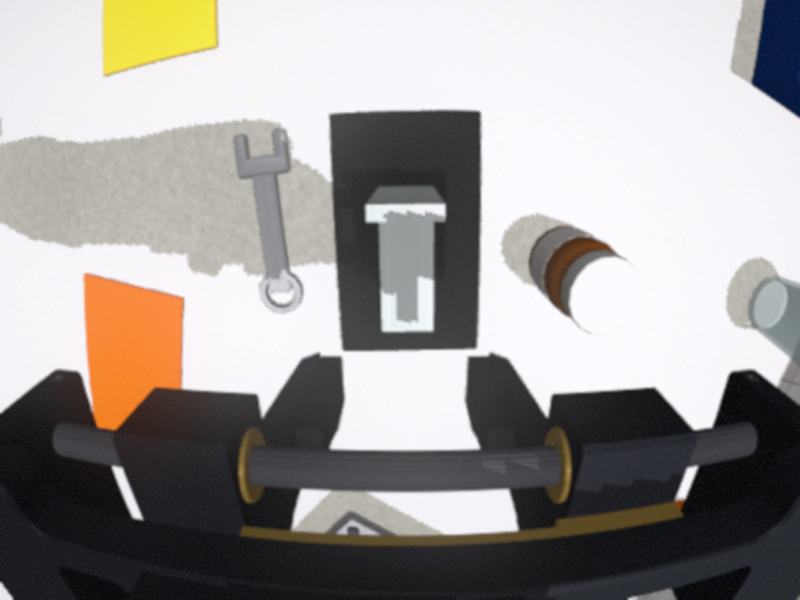

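The wrist view looks straight along the square. Its upright leg's top outer edge runs (366,204)-(446,204), the foot end (381,332)-(434,332), and the mat corners are (331,114), (480,112), (477,348) and (343,350).

```bash
cat >> h.py <<'E'
def fe(s,u,v,z):
    a=np.array([u-s['cx'],v-s['cy']]); rr=np.hypot(*a); th=rr/s['fx']
    d=s['cam_to_world'][:3,:3]@np.r_[np.sin(th)*a/rr,np.cos(th)]; o=s['cam_to_world'][:3,3]
    return o+d*(z-o[2])/d[2]
def ff(s,l,z): return np.array([fe(s,(u+.5)*.64-.5,(v+.5)*.64-.5,z) for u,v in l])
E
python3 - <<'E'
from h import *
s=load('w1')
t=ff(s,[(366,204),(446,204)],.104);e=ff(s,[(381,332),(434,332)],.012);m=ff(s,[(331,114),(480,112),(477,348),(343,350)],.004)
for n,a in(('top',t),('end',e)):
  d=a[1]-a[0];print(n,a.round(4).tolist(),np.linalg.norm(d),'yaw',np.degrees(np.arctan2(d[1],d[0]))+90)
print('mat',m.mean(0).round(4),[round(np.linalg.norm(m[i]-m[i-1]),4) for i in range(4)])
d=m[0]+m[1]-m[2]-m[3];print('mat yaw',np.degrees(np.arctan2(d[1],d[0])))
a,b=t.mean(0),e.mean(0);d=a-b;print('face',a,'end',b,np.linalg.norm(d[:2]),np.degrees(np.arctan2(d[1],d[0])),'mid',(a+b)/2)
E
```

```text
top [[0.5243, 0.2045, 0.104], [0.5592, 0.214, 0.104]] 0.03613827568664257 yaw 105.23414179965977
end [[0.5512, 0.1072, 0.012], [0.5871, 0.117, 0.012]] 0.037247481490198873 yaw 105.26252071021413
mat [0.5519 0.1764 0.004 ] [np.float64(0.1677), np.float64(0.0978), np.float64(0.1674), np.float64(0.0987)]
mat yaw 106.34465282157952
face [0.54175198 0.20924238 0.104     ] end [0.56917524 0.11212336 0.012     ] 0.10091650202986538 105.76796089349249 mid [0.55546361 0.16068287 0.058     ]
```

step_arm(
  steps=[
    [0,0,4,0,0,0,0],
    [0,0,4,0,0,0,0],
    [0,0,3,0,0,0,0],
    [0,0,2.2,0,0,0,0],
    [0,0,0,0,0,0,0],
  ],
)

```text
clock: 3.02
tool_pos: [0.5556, 0.1587, 0.0534]
eef_rot: [0.607, 0.795, -0.0, -0.001]
contact_force: [-0.2, 0.5, -0.4]
opening: 0.499
finger_force: 0.0
```

step_arm(
  steps=[
    [0,0,0,0,0,0,0.6],
    [0,0,0,0,0,0,1],
    [0,0,0,0,0,0,1],
    [0,0,0,0,0,0,1],
    [0,0,0,0,0,0,1],
    [0,0,0,0,0,0,1],
  ],
  force=40,
)

```text
clock: 3.78
tool_pos: [0.5563, 0.158, 0.0544]
eef_rot: [0.608, 0.794, 0.0, 0.0]
contact_force: [-1.8, 0.4, 5.5]
opening: 0.136
finger_force: 40.0
```

Run:
```python
from h import *
go([.556,.158,.2],105.3)
print(r.get_state()['finger_force'])
```

```text
tcp [0.5563 0.158  0.0544] yaw 105.18 tilt [0.0005 0.0003] t 3.775 F [-1.85  0.37  5.45] open 0.136
tool shift cm [ 1.000e-02 -3.000e-02 -1.456e+01] turn z -0.12
39.966447623446584
```

step_arm(
  steps=[
    [0,0,-2,0,0,0,1],
    [0,0,-4,0,0,0,1],
    [0,0,-5,0,0,0,1],
    [0,0,-4,0,0,0,1],
  ],
)

```text
clock: 4.28
tool_pos: [0.5562, 0.1578, 0.2064]
eef_rot: [0.608, 0.794, 0.001, 0.0]
contact_force: [0.5, -0.1, -3.5]
opening: 0.13
finger_force: 40.0
```

Run:
```python
from h import *
s=load('side0')
f=lambda l,z:np.array([px2w(s,(u+.5)*.64-.5,(v+.5)*.64-.5,z) for u,v in l])
b=f([(459,380),(521,384)],.045);t=f([(463,347),(523,348)],.134)
print('foot',b.round(4).tolist(),'top',t.round(4).tolist(),np.linalg.norm(b[1]-b[0]),np.linalg.norm(t[1]-t[0]))
c=np.array([.6405,-.0895]);a=np.radians(67.4);X=np.array([np.cos(a),np.sin(a)]);Y=np.array([-X[1],X[0]])
for n,q in(('foot',b),('top',t)): print(n,[( ((p[:2]-c)@X).round(4),((p[:2]-c)@Y).round(4)) for p in q])
k=cv2.imread('pics/side0.png')[205:310,275:360]; cv2.imwrite('pics/c3.png',cv2.resize(k,None,fx=5.6,fy=5.6,interpolation=cv2.INTER_CUBIC))
go([.56,-.10,.2],67.4)
```

```text
foot [[0.5642, -0.1062, 0.045], [0.6724, -0.1625, 0.045]] top [[0.5645, -0.1108, 0.134], [0.6684, -0.1562, 0.134]] 0.12198868237016096 0.11346826686617763
foot [(np.float64(-0.0447), np.float64(0.0641)), (np.float64(-0.0551), np.float64(-0.0575))]
top [(np.float64(-0.0488), np.float64(0.062)), (np.float64(-0.0509), np.float64(-0.0514))]
tcp [0.5562 0.1578 0.2064] yaw 105.17 tilt [0.0013 0.0004] t 4.275 F [ 0.53 -0.14 -3.53] open 0.13
tool shift cm [-24.98  -6.39   0.63] turn z 37.77
```

View pics/c3.png

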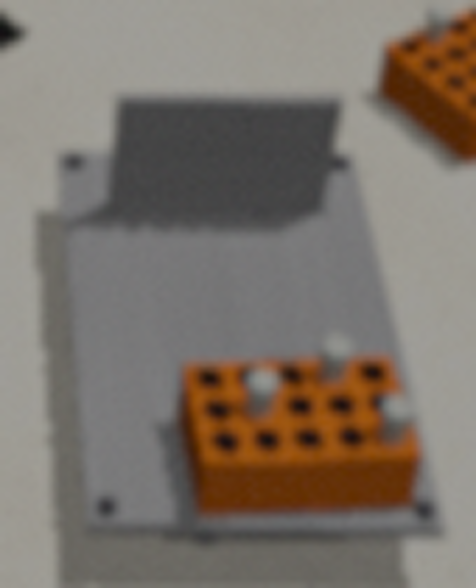

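Run:
```python
from h import *
s=load('side0')
f=lambda l,z:np.array([px2w(s,(u+.5)/5.6-.5+275,(v+.5)/5.6-.5+205,z) for u,v in l])
b=f([(73,161),(340,163),(105,507),(425,510)],.045);print(b.round(4).tolist())
for p,q in((0,2),(1,3),(1,0),(3,2)):
  d=b[p]-b[q];print(round(np.degrees(np.arctan2(d[1],d[0])),2),round(np.linalg.norm(d),4))
C=b.mean(0);print(C)
a=np.radians(67.4);X=np.array([np.cos(a),np.sin(a)]);Y=np.array([-X[1],X[0]])
for q,z in(([(120,99),(341,99)],.134),([(109,206),(324,210)],.045)):
  print([(((p[:2]-C[:2])@X).round(4),((p[:2]-C[:2])@Y).round(4)) for p in f(q,z)])
```

```text
[[0.5671, -0.0584, 0.045], [0.7077, -0.1173, 0.045], [0.4704, -0.289, 0.045], [0.6117, -0.3478, 0.045]]
67.26 0.2501
67.39 0.2497
-22.75 0.1525
-22.59 0.153
[ 0.58923164 -0.20314416  0.045     ]
[(np.float64(0.0741), np.float64(0.0589)), (np.float64(0.075), np.float64(-0.0581))]
[(np.float64(0.0874), np.float64(0.0584)), (np.float64(0.0853), np.float64(-0.0611))]
```

step_arm(
  steps=[
    [-3,-0.5,-1,0,0,0,1],
    [-5,-0.8,-1,0,0,0,1],
    [-5,-0.8,0,0,0,0,1],
    [-5,-0.8,0,0,0,0,1],
    [-5,-0.8,0,0,0,0,1],
    [-5,-0.8,0,0,0,0,1],
    [-5,-0.8,0,0,0,0,1],
    [-2.6,-0.6,0,0,0,0,1],
  ],
)

```text
clock: 5.28
tool_pos: [0.5915, -0.2054, 0.2244]
eef_rot: [0.609, 0.793, -0.001, 0.001]
contact_force: [-0.4, -0.0, -3.1]
opening: 0.128
finger_force: 40.0
```

step_arm(
  steps=[
    [0,0,0,0,0,9,1],
    [0,0,0,0,0,10,1],
    [0,0,0,0,0,10,1],
    [0,0,0,0,0,8.8,1],
    [0,0,0,0,0,0,1],
  ],
)

```text
clock: 5.9
tool_pos: [0.5921, -0.2007, 0.2242]
eef_rot: [0.832, 0.555, -0.0, -0.0]
contact_force: [0.6, -0.1, -3.5]
opening: 0.133
finger_force: 40.0
```

Run:
```python
from h import *
go([.592,-.201,.115],67.35)
```

```text
tcp [ 0.5921 -0.2007  0.2242] yaw 67.49 tilt [-0.0005 -0.    ] t 5.9 F [ 0.58 -0.15 -3.53] open 0.133
tool shift cm [-0.03  0.   10.92] turn z 0.14
```

step_arm(
  steps=[
    [0,0,3,0,0,0,1],
    [0,0,4,0,0,0,1],
    [0,0,3,0,0,0,1],
    [0,0,0.9,0,0,0,1],
    [0,0,0,0,0,0,1],
  ],
)

```text
clock: 6.52
tool_pos: [0.5926, -0.2011, 0.115]
eef_rot: [0.832, 0.555, 0.0, -0.0]
contact_force: [-1.0, 0.4, -2.8]
opening: 0.132
finger_force: 40.0
```

Run:
```python
from h import *
snap('side','s2');snap('top','t2')
a=cv2.imread('pics/s2.png')[190:310,265:365];b=cv2.convertScaleAbs(cv2.imread('pics/t2.png')[100:220,330:430],alpha=2)
cv2.imwrite('pics/c4.png',cv2.resize(np.hstack([a,b]),None,fx=4,fy=4,interpolation=cv2.INTER_CUBIC))
go([.592,-.201,.0954],67.35)
```

```text
tcp [ 0.5934 -0.2015  0.1161] yaw 67.41 tilt [ 0.0024 -0.0006] t 6.625 F [-0.01  0.34 -2.12] open 0.134
tool shift cm [-0.01 -0.16  2.07] turn z 0.06
```

View pics/c4.png

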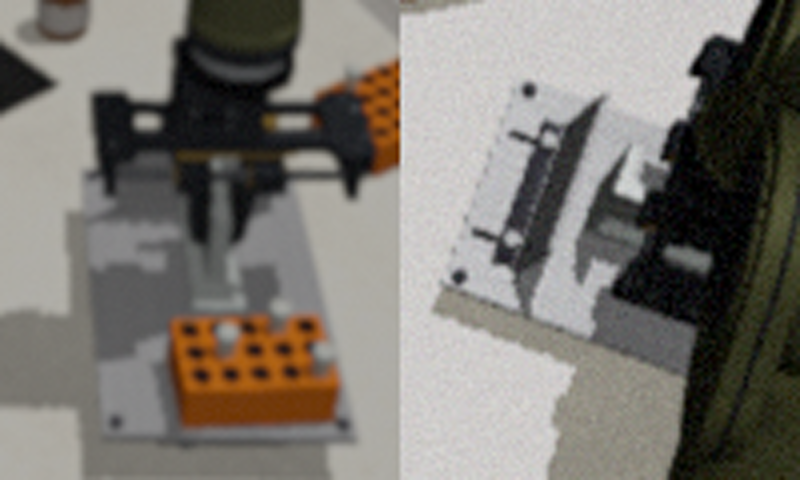

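The square hangs level in front of the plate. In the side half its foot end is at (220,305), clear of the rack; in the top half its upright is at (635,175), with a gap to the plate at (560,190). Next I'll land it gently.

step_arm(
  steps=[
    [0,0,0.8,0,0,0,1],
    [0,0,0.6,0,0,0,1],
    [0,0,0.1,0,0,0,1],
    [0,0,0.1,0,0,0,1],
    [0,0,0.1,0,0,0,1],
  ],
)

```text
clock: 7.25
tool_pos: [0.5926, -0.2011, 0.0977]
eef_rot: [0.832, 0.555, 0.0, 0.0]
contact_force: [0.5, 0.1, -3.6]
opening: 0.134
finger_force: 40.0
```

step_arm(
  steps=[
    [0,0,0.1,0,0,0,1],
    [0,0,0.1,0,0,0,1],
  ],
)

```text
clock: 7.5
tool_pos: [0.5925, -0.2011, 0.0957]
eef_rot: [0.832, 0.555, 0.0, 0.0]
contact_force: [-0.1, 0.5, -2.8]
opening: 0.137
finger_force: 40.0
```

step_arm(
  steps=[
    [0,0,0.1,0,0,0,1],
    [0,0,0.0,0,0,0,1],
  ],
)

```text
clock: 7.75
tool_pos: [0.5927, -0.2011, 0.0955]
eef_rot: [0.832, 0.555, 0.0, 0.0]
contact_force: [-1.4, 0.7, 4.3]
opening: 0.136
finger_force: 40.0
```

step_arm(
  steps=[
    [0,0,0.03,0,0,0,1],
    [0.2,0,0,0,0,0,1],
    [0.2,0,0,0,0,0,1],
    [0.2,0,0,0,0,0,1],
    [0.2,0,0,0,0,0,1],
    [0.2,0,0,0,0,0,1],
    [0.2,0,0,0,0,0,1],
  ],
)

```text
clock: 8.62
tool_pos: [0.598, -0.1915, 0.0954]
eef_rot: [0.832, 0.554, 0.0, 0.002]
contact_force: [-1.1, -1.5, 5.3]
opening: 0.13
finger_force: 40.0
```

```bash
cat >> h.py <<'E'
def fs():
    st=r.get_state();a=np.radians(67.35);X=np.array([np.cos(a),np.sin(a)]);Y=np.array([-X[1],X[0]]);F=st['contact_force'];p=st['tool_pos']
    M=R.from_quat(st['eef_rot']).as_matrix();C=np.array([.591,-.204])
    print('t',st['clock'],'Fx,Fy,Fz(deck)',(F[:2]@X).round(2),(F[:2]@Y).round(2),F[2].round(2),'tcp along',((p[:2]-C)@X*1000).round(2),((p[:2]-C)@Y*1000).round(2),'z',p[2].round(4),'pitch deg',np.degrees(M[:2,2]@X).round(2),'yaw',np.degrees(np.arctan2(M[1,0],M[0,0])).round(2),'mom',st['moment'].round(2))
E
python3 -c "from h import *;fs()"
```

```text
t 8.625 Fx,Fy,Fz(deck) -1.78 0.47 5.28 tcp along 14.23 -1.61 z 0.0954 pitch deg -0.06 yaw 67.33 mom [-0.33  0.34  0.02]
```

step_arm(
  steps=[
    [0.2,0,0,0,0,0,1],
    [0.2,0,0,0,0,0,1],
    [0.2,0,0,0,0,0,1],
    [0.15,0,0,0,0,0,1],
    [0.15,0,0,0,0,0,1],
  ],
)

```text
clock: 9.25
tool_pos: [0.6014, -0.1832, 0.0954]
eef_rot: [0.832, 0.554, 0.0, 0.002]
contact_force: [-0.9, -2.1, 4.9]
opening: 0.136
finger_force: 40.0
```

```bash
python3 -c "from h import *;fs()"
```

```text
t 9.25 Fx,Fy,Fz(deck) -2.27 0.04 4.86 tcp along 23.25 -1.62 z 0.0954 pitch deg -0.06 yaw 67.34 mom [-0.34  0.33  0.08]
```

step_arm(
  steps=[
    [0.15,0,0,0,0,0,1],
    [0.15,0,0,0,0,0,1],
    [0.1,0,0,0,0,0,1],
  ],
)

```text
clock: 9.62
tool_pos: [0.6025, -0.1806, 0.0954]
eef_rot: [0.833, 0.554, -0.0, 0.002]
contact_force: [-1.7, -3.8, 5.3]
opening: 0.136
finger_force: 40.0
```

```bash
python3 -c "from h import *;fs()"
```

```text
t 9.625 Fx,Fy,Fz(deck) -4.17 0.14 5.34 tcp along 25.99 -1.57 z 0.0954 pitch deg -0.14 yaw 67.28 mom [-0.68  0.49  0.  ]
```

step_arm(
  steps=[
    [0.1,0,0,0,0,0,1],
    [0.1,0,0,0,0,0,1],
    [0.1,0,0,0,0,0,1],
    [0.1,0,0,0,0,0,1],
  ],
)

```text
clock: 10.12
tool_pos: [0.604, -0.1769, 0.0954]
eef_rot: [0.833, 0.554, -0.0, 0.002]
contact_force: [-2.2, -3.3, 6.2]
opening: 0.134
finger_force: 40.0
```

```bash
python3 -c "from h import *;fs()"
```

```text
t 10.125 Fx,Fy,Fz(deck) -3.87 0.81 6.24 tcp along 30.01 -1.58 z 0.0954 pitch deg -0.14 yaw 67.28 mom [-0.71  0.44 -0.  ]
```

step_arm(
  steps=[
    [0.1,0,0,0,0,0,1],
    [0.1,0,0,0,0,0,1],
    [0.1,0,0,0,0,0,1],
  ],
)

```text
clock: 10.5
tool_pos: [0.6052, -0.1741, 0.0954]
eef_rot: [0.833, 0.554, -0.0, 0.002]
contact_force: [-2.5, -4.5, 5.1]
opening: 0.132
finger_force: 40.0
```

```bash
python3 -c "from h import *;fs()"
```

```text
t 10.5 Fx,Fy,Fz(deck) -5.09 0.6 5.06 tcp along 33.05 -1.61 z 0.0954 pitch deg -0.14 yaw 67.28 mom [-0.65  0.44  0.01]
```

step_arm(
  steps=[
    [0.05,0,0,0,0,0,1],
    [0.05,0,0,0,0,0,1],
  ],
)

```text
clock: 10.75
tool_pos: [0.6055, -0.1734, 0.0954]
eef_rot: [0.833, 0.554, -0.0, 0.002]
contact_force: [-1.6, -4.3, 4.8]
opening: 0.132
finger_force: 40.0
```

```bash
python3 -c "from h import *;fs()"
```

```text
t 10.75 Fx,Fy,Fz(deck) -4.57 -0.2 4.83 tcp along 33.82 -1.59 z 0.0954 pitch deg -0.15 yaw 67.28 mom [-0.86  0.51 -0.01]
```

step_arm(
  steps=[
    [0.05,0,0,0,0,0,1],
    [0.05,0,0,0,0,0,1],
  ],
)

```text
clock: 11.0
tool_pos: [0.6055, -0.1733, 0.0954]
eef_rot: [0.833, 0.554, -0.001, 0.002]
contact_force: [-1.4, -5.4, 5.3]
opening: 0.134
finger_force: 40.0
```

```bash
python3 -c "from h import *;fs()"
```

```text
t 11.0 Fx,Fy,Fz(deck) -5.5 -0.78 5.32 tcp along 33.92 -1.55 z 0.0954 pitch deg -0.21 yaw 67.24 mom [-1.09  0.58 -0.06]
```

step_arm(
  steps=[
    [0.05,0,0,0,0,0,1],
    [0.05,0,0,0,0,0,1],
  ],
)

```text
clock: 11.25
tool_pos: [0.6054, -0.1732, 0.0955]
eef_rot: [0.833, 0.553, -0.001, 0.002]
contact_force: [-4.0, -7.6, 5.2]
opening: 0.135
finger_force: 40.0
```

```bash
python3 -c "from h import *;fs()"
```

```text
t 11.25 Fx,Fy,Fz(deck) -8.52 0.77 5.2 tcp along 33.95 -1.47 z 0.0955 pitch deg -0.28 yaw 67.2 mom [-1.27  0.76 -0.05]
```

step_arm(
  steps=[
    [0.04,0,0.01,0,0,0,1],
    [0.04,0,0.01,0,0,0,1],
    [0,0,0,0,0,0,1],
  ],
)

```text
clock: 11.62
tool_pos: [0.6055, -0.1732, 0.0954]
eef_rot: [0.833, 0.553, -0.002, 0.003]
contact_force: [-3.7, -6.5, 6.9]
opening: 0.132
finger_force: 40.0
```

```bash
python3 -c "from h import *;fs()"
```

```text
t 11.625 Fx,Fy,Fz(deck) -7.41 0.92 6.95 tcp along 33.99 -1.48 z 0.0954 pitch deg -0.32 yaw 67.17 mom [-1.37  0.86 -0.04]
```

step_arm(
  steps=[
    [0,0,0,0,0,0,1],
    [0,0,0,0,0,0,1],
    [0,0,0,0,0,0,1],
    [0,0,0,0,0,0,1],
    [0,0,0,0,0,0,1],
    [0,0,0,0,0,0,1],
    [0,0,0,0,0,0,1],
    [0,0,0,0,0,0,1],
  ],
)

```text
clock: 12.62
tool_pos: [0.6054, -0.1732, 0.0954]
eef_rot: [0.833, 0.553, -0.002, 0.003]
contact_force: [-3.8, -6.9, 6.8]
opening: 0.13
finger_force: 40.0
```

Run:
```python
from h import *
fs()
snap('side','s3')
a=cv2.imread('pics/s3.png')[190:310,265:365]
cv2.imwrite('pics/c5.png',cv2.resize(a,None,fx=5,fy=5,interpolation=cv2.INTER_CUBIC))
```

```text
t 12.625 Fx,Fy,Fz(deck) -7.85 0.84 6.79 tcp along 34.01 -1.47 z 0.0954 pitch deg -0.32 yaw 67.17 mom [-1.4   0.84 -0.07]
```

View pics/c5.png

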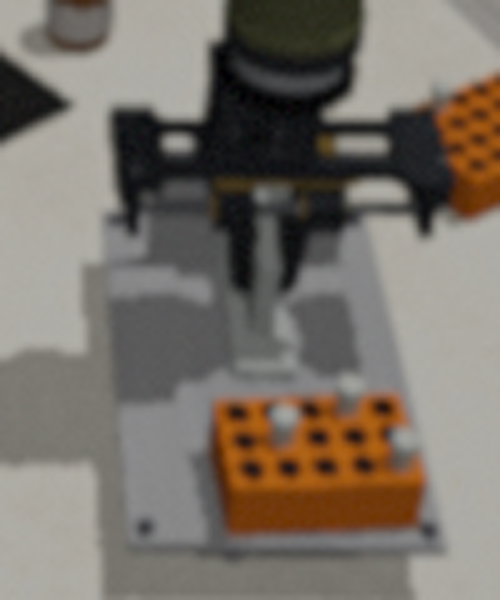

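The plate now looks upright and the square is hard against it, with its foot end at (265,365), clear of the rack. Forces are steady at about 8 N along x and 10 N down. I'll add a little and hold for two seconds.

step_arm(
  steps=[
    [0,0,0.02,0,0,0,1],
    [0.03,0,0,0,0,0,1],
    [0.03,0,0.0,0,0,0,1],
    [0,0,0,0,0,0,1],
    [0,0,0,0,0,0,1],
    [0,0,0,0,0,0,1],
    [0,0,0,0,0,0,1],
    [0,0,0,0,0,0,1],
  ],
)

```text
clock: 13.68
tool_pos: [0.6055, -0.1732, 0.0954]
eef_rot: [0.833, 0.553, -0.002, 0.003]
contact_force: [-5.0, -7.8, 8.1]
opening: 0.132
finger_force: 40.0
```

```bash
python3 -c "from h import *;fs()"
```

```text
t 13.675 Fx,Fy,Fz(deck) -9.07 1.6 8.09 tcp along 34.02 -1.49 z 0.0954 pitch deg -0.36 yaw 67.14 mom [-1.48  1.   -0.04]
```

step_arm(
  steps=[
    [0,0,0,0,0,0,1],
    [0,0,0,0,0,0,1],
    [0,0,0,0,0,0,1],
    [0,0,0,0,0,0,1],
    [0,0,0,0,0,0,1],
    [0,0,0,0,0,0,1],
    [0,0,0,0,0,0,1],
    [0,0,0,0,0,0,1],
  ],
)

```text
clock: 14.68
tool_pos: [0.6055, -0.1732, 0.0954]
eef_rot: [0.833, 0.553, -0.002, 0.003]
contact_force: [-5.2, -7.7, 8.3]
opening: 0.132
finger_force: 40.0
```

```bash
python3 -c "from h import *;fs()"
```

```text
t 14.675 Fx,Fy,Fz(deck) -9.16 1.84 8.25 tcp along 33.99 -1.48 z 0.0954 pitch deg -0.36 yaw 67.14 mom [-1.47  1.02  0.01]
```

step_arm(
  steps=[
    [0,0,0,0,0,0,1],
    [0,0,0,0,0,0,1],
    [0,0,0,0,0,0,1],
    [0,0,0,0,0,0,1],
    [0,0,0,0,0,0,1],
    [0,0,0,0,0,0,1],
    [0,0,0,0,0,0,1],
    [0,0,0,0,0,0,1],
  ],
)

```text
clock: 15.68
tool_pos: [0.6054, -0.1732, 0.0954]
eef_rot: [0.833, 0.553, -0.002, 0.003]
contact_force: [-4.4, -8.1, 8.9]
opening: 0.134
finger_force: 40.0
```

```bash
python3 -c "from h import *;fs()"
```

```text
t 15.675 Fx,Fy,Fz(deck) -9.2 0.91 8.91 tcp along 34.02 -1.45 z 0.0954 pitch deg -0.36 yaw 67.15 mom [-1.5   1.04 -0.04]
```

step_arm(
  steps=[
    [-0.1,0,0,0,0,0,1],
    [-0.2,0,0,0,0,0,1],
    [-0.3,0,0,0,0,0,1],
    [-0.5,0,0,0,0,0,1],
    [-0.6,0,-0.1,0,0,0,1],
    [-0.6,0,-0.1,0,0,0,1],
    [0,0,-1,0,0,0,1],
    [0,0,-3,0,0,0,1],
  ],
)

```text
clock: 16.68
tool_pos: [0.5961, -0.1883, 0.1349]
eef_rot: [0.832, 0.555, -0.001, -0.002]
contact_force: [0.7, 0.6, -1.6]
opening: 0.135
finger_force: 40.0
```

step_arm(
  steps=[
    [0,0,-4,0,0,0,1],
    [0,0,-4,0,0,0,1],
    [0,0,-2,0,0,0,1],
    [0,0,0,0,0,-10,1],
    [0,0,0,0,0,-10,1],
    [0,0,0,0,0,-10,1],
    [0,0,0,0,0,-8,1],
    [0,0,0,0,0,0,1],
  ],
)

```text
clock: 17.68
tool_pos: [0.5972, -0.1888, 0.236]
eef_rot: [0.607, 0.795, -0.0, -0.0]
contact_force: [-0.4, 0.4, -2.6]
opening: 0.131
finger_force: 40.0
```

Run:
```python
from h import *
go([.5563,.158,.22],105.3)
M=R.from_quat(r.get_state()['eef_rot']).as_matrix();print(np.degrees(M[:2,2]@M[:2,:2]))
```

```text
tcp [ 0.5972 -0.1888  0.236 ] yaw 105.28 tilt [-0.0005  0.0004] t 17.675 F [-0.4   0.37 -2.63] open 0.131
tool shift cm [34.54  5.19  1.62] turn z -0.02
[ 0.03064166 -0.02406233]
```

step_arm(
  steps=[
    [3,0.5,0,0,0,0,1],
    [5,0.8,0,0,0,0,1],
    [5,0.8,0,0,0,0,1],
    [5,0.8,0,0,0,0,1],
    [5,0.8,0,0,0,0,1],
    [5,0.7,0,0,0,0,1],
    [4,0.5,0,0,0,0,1],
    [2.5,0.3,0,0,0,0,1],
  ],
)

```text
clock: 18.68
tool_pos: [0.5555, 0.1608, 0.2362]
eef_rot: [0.606, 0.795, 0.0, -0.0]
contact_force: [0.3, -0.8, -3.6]
opening: 0.133
finger_force: 40.0
```

step_arm(
  steps=[
    [0,0,3,0,0,0,1],
    [0,0,5,0,0,0,1],
    [0,0,5,0,0,0,1],
    [0,0,3,0,0,0,1],
    [0,0,1.5,0,0,0,1],
    [0,0,0,0,0,0,1],
  ],
)

```text
clock: 19.42
tool_pos: [0.5561, 0.1577, 0.0607]
eef_rot: [0.607, 0.795, -0.0, -0.0]
contact_force: [-0.2, -0.3, -2.0]
opening: 0.133
finger_force: 40.0
```

Run:
```python
from h import *
go([.5563,.158,.0544],105.3)
```

```text
tcp [0.5561 0.1577 0.0607] yaw 105.32 tilt [-0.0008 -0.0005] t 19.425 F [-0.17 -0.25 -1.99] open 0.133
tool shift cm [0.03 0.03 0.63] turn z 0.02
```

step_arm(
  steps=[
    [0,0,0.3,0,0,0,1],
    [0,0,0.1,0,0,0,1],
    [0,0,0.1,0,0,0,1],
    [0,0,0.1,0,0,0,1],
    [0,0,0.05,0,0,0,1],
    [0,0,0,0,0,0,1],
  ],
)

```text
clock: 20.18
tool_pos: [0.5563, 0.1577, 0.0545]
eef_rot: [0.606, 0.795, 0.0, -0.0]
contact_force: [-0.4, 0.6, -3.2]
opening: 0.131
finger_force: 40.0
```

step_arm(
  steps=[
    [0,0,0.05,0,0,0,1],
    [0,0,0.05,0,0,0,1],
    [0,0,0,0,0,0,1],
  ],
)

```text
clock: 20.55
tool_pos: [0.5563, 0.1577, 0.0544]
eef_rot: [0.606, 0.795, 0.0, 0.0]
contact_force: [-2.1, -0.2, 6.2]
opening: 0.132
finger_force: 40.0
```

On the mat. I'll release slowly and retreat upwards.

step_arm(
  steps=[
    [0,0,-0.05,0,0,0,0.6],
    [0,0,0,0,0,0,0.4],
    [0,0,0,0,0,0,0.2],
    [0,0,0,0,0,0,0],
    [0,0,0,0,0,0,0],
    [0,0,-1,0,0,0,0],
    [0,0,-3,0,0,0,0],
    [0,0,-4,0,0,0,0],
  ],
)

```text
clock: 21.55
tool_pos: [0.5557, 0.1576, 0.1348]
eef_rot: [0.606, 0.795, -0.001, -0.0]
contact_force: [0.8, 0.0, 0.2]
opening: 0.501
finger_force: 0.0
```

step_arm(
  steps=[
    [0,0,-5,0,0,0,0],
    [0,0,-4,0,0,0,0],
    [-4,0,0,0,0,0,0],
    [-4,0,0,0,0,0,0],
    [-4,0,0,0,0,0,0],
    [0,0,0,0,0,0,0],
  ],
)

```text
clock: 22.3
tool_pos: [0.5887, 0.0371, 0.2248]
eef_rot: [0.609, 0.793, -0.001, 0.001]
contact_force: [-0.5, 1.1, 0.2]
opening: 0.5
finger_force: 0.0
```

Run:
```python
from h import *
snap('side','s4'); go([.556,.158,.2],105)
a=cv2.imread('pics/s4.png')[160:320,200:370]
cv2.imwrite('pics/c6.png',cv2.resize(a,None,fx=3.7,fy=3.7,interpolation=cv2.INTER_CUBIC))
```

```text
tcp [0.5882 0.0402 0.2246] yaw 105.18 tilt [ 0.0005 -0.0005] t 22.35 F [-0.07  0.43 -0.25] open 0.502
tool shift cm [12.22 -0.02  2.45] turn z 0.18
```

View pics/c6.png

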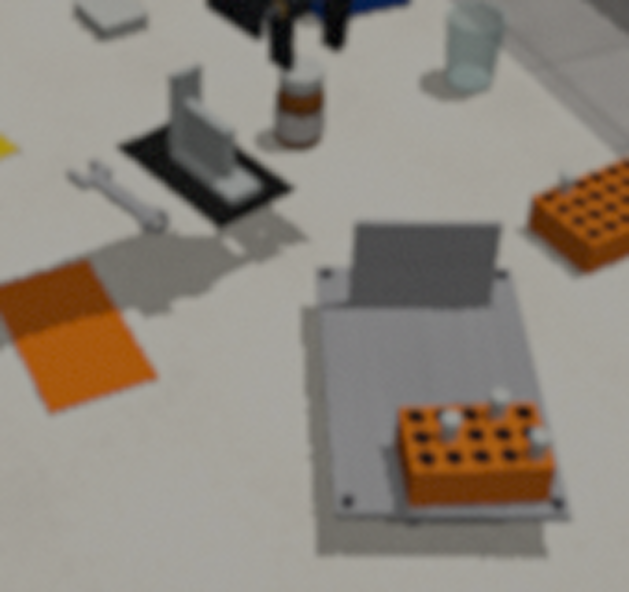

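The square stands upright on the mat at (205,150). The plate's top edge runs (354,223)-(500,224) and its foot (349,304)-(493,306). I'll check its lean before handing in.

Run:
```python
from h import *
s=load('s4')
f=lambda l,z:np.array([px2w(s,(u+.5)/3.7-.5+200,(v+.5)/3.7-.5+160,z) for u,v in l])
a=np.radians(67.35);X=np.array([np.cos(a),np.sin(a)])
g=[((f(q,z)[:,:2]-[.5892,-.2031])@X).mean() for q,z in(([(354,223),(500,224)],.134),([(349,304),(493,306)],.045))]
print(g,(g[1]-g[0])/.089)
```

```text
[np.float64(0.08487759906938219), np.float64(0.08479525490905289)] -0.0009252152845989155
```

```bash
python3 -c "from plant import r;print(r.finish_job())"
```

```text
the job is handed in; nothing more can be done
None
```

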